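# Cap the threaded stud with the copper spatter guard

### The job

Before welding starts, protect the thread of the brass stud on the grey base plate: take the square copper guard cup that lies on its side, turn it so that its open side faces down, and set it over the stud so that its rim sits flat on the plate. Set it down without dropping it, let go, and leave the plain steel tube offcut and the round tin where they are.

Things in the scene. Friction and masses are not known exactly. Their poses are not given: they have to be found in the camera images.
- guard: Square copper cup, a 60 mm cube outside, one end open; walls and closed end 3 mm (mouth 54 mm square, 57 mm deep), 0.34 to 0.53 kg. Origin: centre of the cube. +x points out of the mouth. At the start it lies on its side on the table, centre 30 mm up, +z up, +x level, to the robot's left (+y) within 45 deg. Mouth down means +x down. Grip the bare side walls at +y and -y.
- base_plate: Grey steel plate, 140 x 120 x 10 mm, fixed to the table. Origin: centre of its underside, on the table, +z up. An upright threaded brass stud stands at its middle, 17 mm across and 38 mm tall, tip 48 mm above the table. With the guard seated over it, the guard's centre is 40 mm above the table.
- offcut: Bystander: a 60 mm long piece of dark steel square tube, 60 x 60 mm, 4 mm walls, open at both ends, lying on the table. Origin at its centre, 30 mm up, x along its bore. Leave it alone.
- tin: Bystander: a round light-metal cup, 72 mm across the rim and 80 mm tall, standing mouth up. Origin at the centre of its underside. Leave it alone.
There are look-alikes about, which are no part of the job. Several things have the shape of the guard; the one meant has the colours described above. Leave any red look-alike of the base_plate alone.

How it is judged (in metres and radians):
At the end, for the whole second after the job is handed in: The copper guard stands mouth down (within 10 degrees) over the stud, its centre within 28 mm of the stud's axis and 34 to 46 mm above the table (rim on the plate), released and at rest; the steel offcut and the tin are within 20 mm of where they began (angle between guard's own x axis and vertical above 2.97 rad and horizontal distance between guard and base_plate below 0.028 m and z of guard in the frame of base_plate between 0.034 and 0.046 m and linear speed of guard below 0.02 m/s and distance of each of offcut, tin from where it was at the start of the episode below 0.02 m); the robot touches nothing.
It fails at once if the guard is dropped (falls free faster than 0.6 m/s, a drop of about 20 mm) (linear speed of guard above 0.6 m/s and contact force between the fingers and guard below 0.05 N).
It fails at once if the steel offcut is moved by more than 20 mm (distance of offcut from where it was at the start of the episode above 0.02 m).
It fails at once if the tin is moved by more than 20 mm (distance of tin from where it was at the start of the episode above 0.02 m).
It also fails if it takes over 40 s, if anything falls off the work surface, if the arm or the gripper's body presses on something with over 40 N, if the wrist force passes 120 N, or if a joint passes its speed limit or range.

### The arm

A 6-joint arm with a two-finger parallel gripper is mounted at the origin on the work surface. World frame = base frame: x ahead of the robot, y to its left, z up, the work surface at z = 0. Lengths are in mm, angles in rad, forces in N, time in s.
With the tool pointing down it reaches from about 275 to 750 mm from the base axis. Payload 10.2 kg.
Tool frame: the origin (TCP) lies midway between the tips of the shut fingers; the grasp point (between the pads) lies 19 mm behind it; z points along the fingers, y is the line along which they close (so a half turn about z gives the same grasp; the last joint's range is limited). The gripper opens to 85 mm and grips with 20 to 120 N. Pads are 22 mm wide; open, the fingers measure 114 mm over their backs; the gripper's body (76 mm by 85 mm) begins 54 mm behind the grasp point. The pads swing forward as they close: fully open they stand 13 mm farther back than shut.
Start: joints at [0.954, 0.313, 1.498, -0, 1.331, -0.223], TCP at [201.456, 484.816, 231.294] pointing down, gripper open.
Joint ranges: [-2.94, 2.94], [-0.97, 2.17], [0.19, 2.56], [-1.23, 4.37], [0.02, 3.11], [-2.88, 2.88]. Speed limits (rad/s): [2.39, 2.39, 3.01, 3.14, 3.14, 3.14].

### API

Orientations are given as a unit quaternion [w, x, y, z].
In Python, from rig import sense, capture, finish_job, find_in, place_of gives the robot as it stands. The module is installed in compiled form; this text tells all that it offers.
- The arm moves only by the shell command python3 -m jog 'ROWS' [FORCE]. ROWS is JSON, a list of rows, each an object of numbers: "tx", "ty", "tz": the shift along the tool's x, y, z in mm; "ax", "ay", "az": the turn, a rotation vector about the tool's x, y, z in rad; "jaw": the closure, from -1 (fully open) to 1 (shut), so that 0 is half open. In form: [{"tx": .., "ty": .., "tz": .., "ax": .., "ay": .., "az": .., "jaw": ..}, ...]. A call has 1 to 5 rows; each row shifts and turns the commanded pose from where the row before left it, along the tool's axes as they then stand; what a row does not reach is not made up. A row lasts 1/8 s, in which the tool goes at most 62.5 mm and 10.7 degrees, less where a joint would pass 70% of its speed; a pose out of reach is approached as far as the arm can. A call with a gripper value outside its range is refused whole. The fingers move at their own pace and stop on an object; FORCE is the grip in N (left out, the last holds). Time passes only in rows, so rows that do not move let the fingers close. It gives the time, the measured TCP pose, the force, the opening and the grip force at its end, in the units of the state.
- sense(): the state, without advancing time (a new reading comes with each control period).
- capture(name): name is "scene" or "top" or "wrist"; returns a dict with "color" (480x640x3 uint8, red, green, blue), "depth" (480x640 float32, mm along the optical axis (not along the pixel's ray), 0 where there is no reading), "fx", "fy", "cx", "cy" (pixels), "camera_from_world" (4x4, takes a point from world to camera coordinates); the wrist camera has in their place "mount" (4x4, takes a point from camera to tool coordinates, whose origin is the TCP and whose axes are the flange's). Camera axes: x right, y up, looking along -z (the intrinsics and any distortion apply to the point x, -y, -z); pixel columns grow to the right and rows downward; lengths in mm; the calibration is good to about 2 mm. A picture is of the moment at which its call begins: read the wrist's pose just before it.
- finish_job(): hands the job in; it is judged then, once.
Trained networks look in the newest picture that a camera, given by its name, has taken for a name from the list of things; names that differ only in an ending like _2 or _b are one class to them, and where a whole thing is asked for, a point or a joint stands for the part that bears it (a point fixed in the world has none). Each returns a list of dicts, best first, with "conf" (0 to 1); they miss things now and then, are a little off and sometimes report something else, mostly with a low value. They report only what shows in the picture. A call takes as long as a camera call. They do not tell look-alikes from the thing itself.
- find_in(query, camera): "centre" ([column, row] in pixels, amid what is visible of it).
- place_of(query, camera): "centre" ([column, row] in pixels: a listed point, or the origin of a listed thing).
The state is a dict: "time_s": time; "joints": joint angles; "dq": joint speeds; "tau": joint torques, N m; "eef_pos": TCP position; "ee_rot": TCP orientation; "force": force on the tool from outside, world axes, zero at the start; "wrist_torque": the same for the moment, N m; "grip_width": opening from 0.0 (shut) to 1.0 (fully open); "grip_force": force on a finger pad.
Only numpy, scipy, OpenCV 4.12 (cv2) and the standard library are available. Lean on these libraries where they do the work, as an engineer would, in place of code of your own. Each camera call takes 0.05 s, during which the arm holds its last target. There are 200 camera calls.

## Working session

There is one attempt and no reset: what is moved stays moved. The work goes in short steps, Python scripts to look and compute and a shell command to move; the robot and the scene stay as the last step left them, time stands still between calls to the robot, and variables do not carry over. Pictures are saved under pics/ and viewed, at most 10 in all, crops included, and the job is handed in when it is done.

```bash
mkdir -p pics; cat > h.py <<'E'
import numpy as np, cv2
from rig import *
def unproj(c,u,v,d):
    p=np.array([(u-c['cx'])/c['fx']*d,-(v-c['cy'])/c['fy']*d,-d,1.])
    return (np.linalg.inv(c['camera_from_world'])@p)[:3]
def cloud(c):
    v,u=np.mgrid[:480,:640]; d=c['depth']
    p=np.stack([(u-c['cx'])/c['fx']*d,-(v-c['cy'])/c['fy']*d,-d,np.ones_like(d)],-1)
    return (p@np.linalg.inv(c['camera_from_world']).T)[...,:3]
def onplane(c,u,v,z):
    a=unproj(c,u,v,100.);b=unproj(c,u,v,1000.); t=(z-a[2])/(b[2]-a[2]); return a+t*(b-a)
E
python3 - <<'E'
from h import *
print(sense())
for n in ['top','scene']:
    c=capture(n); cv2.imwrite(f'pics/{n}.png',c['color'][...,::-1])
    np.savez(f'{n}.npz',**c)
    P=cloud(c)
    print(n,c['fx'],np.round(np.linalg.inv(c['camera_from_world']),2).tolist(), [k for k in c])
    for q in ['guard','base_plate','offcut','tin']:
        for r in place_of(q,n):
            u,v=np.round(r['centre']).astype(int)
            print(q,r, P[min(v,479),min(u,639)].round(0) )
E
```

```text
{'time_s': 0.0, 'joints': array([ 9.53601853e-01,  3.13462700e-01,  1.49846502e+00,  7.18214934e-06,
        1.33098235e+00, -2.23419451e-01]), 'dq': array([-0.00026665, -0.00071141, -0.00105395,  0.00067141, -0.00157214,
       -0.00140817]), 'tau': array([-2.67207106e-04, -4.12263858e+01, -2.59744245e+01, -1.31092229e-04,
        4.01465833e-03,  1.42673653e-05]), 'eef_pos': array([201.29380459, 484.59298627, 230.71805836]), 'ee_rot': array([-2.71963317e-04,  1.95618724e-01,  9.80679806e-01, -5.99952139e-04]), 'force': array([ 0.58210237, -0.05227156,  0.04051421]), 'wrist_torque': array([-0.00195828,  0.00696897,  0.00128872]), 'grip_force': 0.0, 'grip_width': 0.9974239281968206}
top 585.9338371753342 [[-0.02, 1.0, -0.05, 438.83], [-1.0, -0.02, 0.02, 27.86], [0.02, 0.05, 1.0, 1169.16], [0.0, 0.0, 0.0, 1.0]] ['color', 'depth', 'fx', 'fy', 'cx', 'cy', 'camera_from_world']
guard {'centre': [179.1, 177.7], 'conf': 0.94} [622. 250.  63.]
guard {'centre': [239.1, 188.3], 'conf': 0.76} [601. 137.  62.]
guard {'centre': [267.6, 123.0], 'conf': 0.56} [725.  80.  62.]
base_plate {'centre': [147.8, 370.4], 'conf': 0.85} [256. 323.  13.]
offcut {'centre': [364.1, 170.1], 'conf': 0.68} [ 632. -102.   61.]
tin {'centre': [455.7, 257.8], 'conf': 0.67} [ 461. -288.    4.]
scene 579.0134636358474 [[-0.4, -0.5, 0.77, 1405.25], [0.92, -0.2, 0.35, 426.79], [-0.02, 0.85, 0.53, 673.78], [0.0, 0.0, 0.0, 1.0]] ['color', 'depth', 'fx', 'fy', 'cx', 'cy', 'camera_from_world']
guard {'centre': [356.2, 285.8], 'conf': 0.95} [634. 151.  60.]
guard {'centre': [415.0, 310.4], 'conf': 0.82} [656. 264.  57.]
guard {'centre': [296.8, 323.0], 'conf': 0.77} [758.  95.  55.]
base_plate {'centre': [471.5, 275.8], 'conf': 0.71} [453. 325.   7.]
base_plate {'centre': [491.1, 225.7], 'conf': 0.58} [254. 328.  10.]
offcut {'centre': [229.0, 268.8], 'conf': 0.85} [659. -94.  48.]
tin {'centre': [201.0, 222.9], 'conf': 0.62} [ 487. -274.   15.]
```

View pics/top.png

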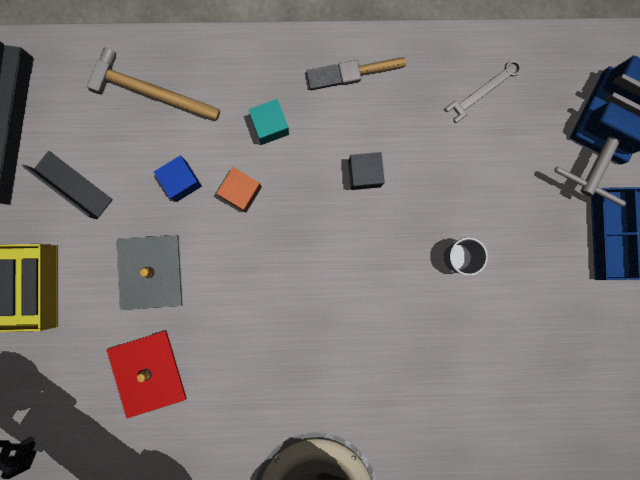

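View pics/scene.png

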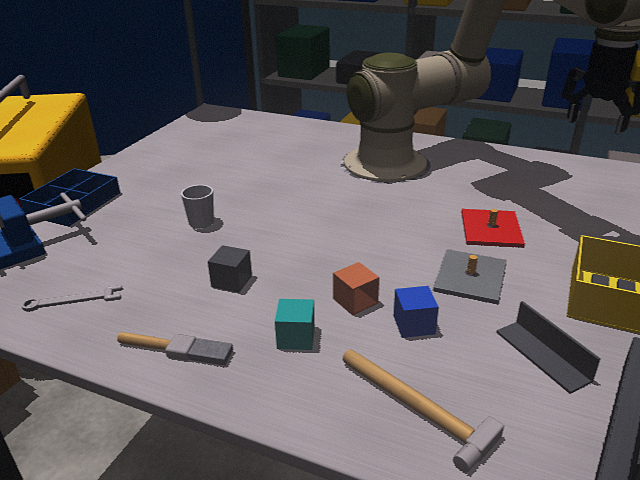

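Top view candidates of guard shape: blue (178,178), orange-copper (239,189), teal (268,122) and the dark offcut (364,170). Copper fits at (239,189). The grey plate with the stud is at (150,272), and the red look-alike is at (147,374). I'll confirm the copper one and its mouth side in a crop.

```bash
python3 - <<'E'
from h import *
t=dict(np.load('top.npz')); s=dict(np.load('scene.npz'))
t={k:t[k] for k in t}
a=cv2.resize(t['color'][150:230,200:280],(400,400),interpolation=3); b=cv2.resize(s['color'][250:330,315:395],(400,400),interpolation=3)
cv2.imwrite('pics/crop.png',np.hstack([a,b])[...,::-1])
for n,c in (('top',t),('scene',s)):
    P=cloud(c); hsv=cv2.cvtColor(c['color'],cv2.COLOR_RGB2HSV)
    box=(P[...,0]>530)&(P[...,0]<680)&(P[...,1]>70)&(P[...,1]<200)
    sat=(hsv[...,1]>100)&(hsv[...,0]<20)
    m=box&sat&(P[...,2]>54)
    print(n,'z',np.median(P[m][:,2]),m.sum(),cv2.minAreaRect(P[m][:,:2].astype(np.float32)))
    mm=box&sat; print('all',mm.sum(),np.histogram(P[mm][:,2],8))
    # plate
    m=(P[...,0]>370)&(P[...,0]<520)&(P[...,1]>230)&(P[...,1]<410)&(P[...,2]>5)&(P[...,2]<16)&(hsv[...,1]>25)&(hsv[...,0]>60)
    print('plate',m.sum(),np.median(P[m][:,2]),cv2.minAreaRect(P[m][:,:2].astype(np.float32)))
    m=(P[...,0]>370)&(P[...,0]<520)&(P[...,1]>230)&(P[...,1]<410)&(P[...,2]>30)&(P[...,2]<55)
    print('stud',m.sum(),P[m].mean(0),P[m].max(0))
    for z,uv in ((0,1),):pass
E
```

```text
top z 60.713831046978726 1006 ((602.11474609375, 139.92791748046875), (60.93244934082031, 60.16521453857422), 57.49028396606445)
all 1139 (array([ 11,  21,  23,  23,  20,  24, 291, 726]), array([ 0.47177649,  8.88896992, 17.30616334, 25.72335677, 34.1405502 ,
       42.55774363, 50.97493706, 59.39213049, 67.80932392]))
plate 4 8.757746139993401 ((418.75506591796875, 281.4472351074219), (36.679229736328125, 83.551513671875), 41.774845123291016)
stud 80 [445.99677706 319.6660009   45.30093513] [453.28923342 329.07155772  52.04890785]
scene z 59.01686558562358 661 ((600.9601440429688, 138.86578369140625), (62.382694244384766, 62.546356201171875), 57.77040481567383)
all 1220 (array([374,  38,  28,  34,  32,  34,  19, 661]), array([-1.96400445,  6.11104228, 14.18608901, 22.26113575, 30.33618248,
       38.41122921, 46.48627595, 54.56132268, 62.63636941]))
plate 51 7.383469858484318 ((457.62591552734375, 337.422607421875), (104.63990783691406, 151.70068359375), 75.6390380859375)
stud 90 [448.87157741 321.38390061  41.22111964] [456.85532563 329.00680617  48.69339076]
```

View pics/crop.png

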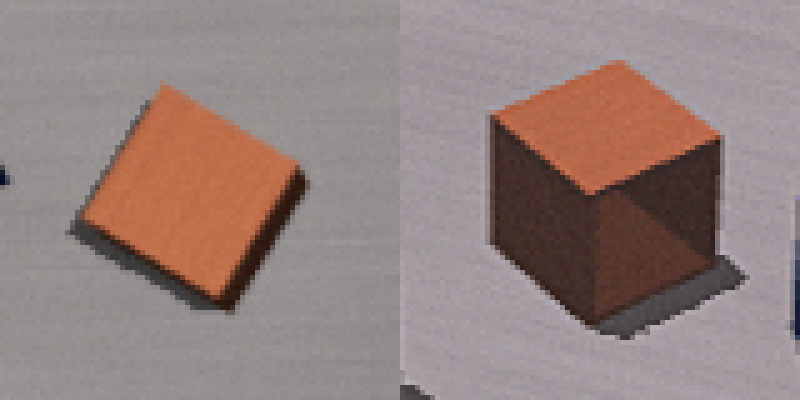

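The crop shows the copper cup at top-view pixel (239,189): its right-hand face in the scene view is open, with the inside visible, so the mouth points to azimuth ≈57.6°. Its centre is about (601.5,139.4). I'll check the wrist angles for a 45°-tilted grasp and several placing azimuths.

```bash
cat >> h.py <<'E'
from scipy.spatial.transform import Rotation as R
def tool(phi,th,flip=False):
    # tool z points at azimuth phi(deg), th deg off straight down; y horizontal
    p,t=np.radians([phi,th]); z=np.array([np.sin(t)*np.cos(p),np.sin(t)*np.sin(p),-np.cos(t)])
    y=np.array([np.sin(p),-np.cos(p),0.])*(-1 if flip else 1)
    return R.from_matrix(np.c_[np.cross(y,z),y,z])
def cur():
    s=sense(); q=s['ee_rot']; return s['eef_pos'],R.from_quat([q[1],q[2],q[3],q[0]]),s
def delta(grip,Rt,back=19.):
    p,r,s=cur(); tgt=np.array(grip)+back*Rt.as_matrix()[:,2]
    print('t',s['time_s'],'joints',s['joints'].round(2)); rv=(r.inv()*Rt).as_rotvec()
    print('shift(tool)',r.inv().apply(tgt-p).round(1),'turn',rv.round(3),'deg',np.degrees(np.linalg.norm(rv)).round(1),'world',(tgt-p).round(1))
E
python3 - <<'E'
from h import *
C=R.from_matrix(np.eye(3))
p,r,s=cur(); j=s['joints']
f=lambda q:R.from_euler('ZYZYZ',[q[0],q[1]+q[2],q[3],q[4],q[5]])
C=f(j).inv()*r; print('const',C.as_rotvec().round(3))
def wr(Rt,grip,name):
  w=np.array(grip)-250*Rt.as_matrix()[:,2]; q1=np.arctan2(w[1],w[0])
  for F in (1.3,1.8,2.2):
    e=(R.from_euler('ZY',[q1,F]).inv()*Rt*C.inv()).as_euler('ZYZ')
    print(name,F,'q1 %.2f'%q1,e.round(2),'wrist r',np.hypot(*w[:2]).round())
for th in (30,45): wr(tool(57.6,th),[596,131,30],'grasp%d'%th); 
wr(tool(57.6,45,True),[596,131,30],'graspflip')
for ph in (-90,-60,-30,0,30): wr(tool(ph,45,True),[446,320,50],'place%d'%ph)
t=dict(np.load('top.npz'))
print(np.mean([onplane(t,u,v,10) for u,v in ((117,237),(178.5,235.5),(181.5,306.5),(120,309.5))],0))
E
```

```text
Traceback (most recent call last):
  File "scipy/spatial/transform/_rotation.pyx", line 1413, in scipy.spatial.transform._rotation.Rotation.from_euler
ValueError: Expected axis specification to be a non-empty string of upto 3 characters, got ZYZYZ
```

```bash
python3 - <<'E'
from h import *
p,r,s=cur(); j=s['joints']
f=lambda q:R.from_euler('ZY',[q[0],q[1]+q[2]])*R.from_euler('ZYZ',q[3:6])
C=f(j).inv()*r; print('const',C.as_rotvec().round(3))
def wr(Rt,grip,name):
  w=np.array(grip)-250*Rt.as_matrix()[:,2]; q1=np.arctan2(w[1],w[0])
  for F in (1.3,1.8,2.2):
    e=(R.from_euler('ZY',[q1,F]).inv()*Rt*C.inv()).as_euler('ZYZ')
    print(name,F,'q1 %.2f'%q1,e.round(2),'wrist r',np.hypot(*w[:2]).round())
for th in (30,45): wr(tool(57.6,th),[596,131,30],'grasp%d'%th); 
wr(tool(57.6,45,True),[596,131,30],'graspflip')
for ph in (-90,-60,-30,0,30): wr(tool(ph,45,True),[446,320,50],'place%d'%ph)
t=dict(np.load('top.npz'))
print(np.mean([onplane(t,u,v,10) for u,v in ((117,237),(178.5,235.5),(181.5,306.5),(120,309.5))],0))
E
```

```text
const [-0.     0.     1.571]
grasp30 1.3 q1 0.05 [0.42 1.53 0.66] wrist r 530.0
grasp30 1.8 q1 0.05 [0.48 1.07 0.44] wrist r 530.0
grasp30 2.2 q1 0.05 [0.66 0.73 0.16] wrist r 530.0
grasp45 1.3 q1 -0.04 [0.67 1.42 0.57] wrist r 502.0
grasp45 1.8 q1 -0.04 [0.79 1.04 0.22] wrist r 502.0
grasp45 2.2 q1 -0.04 [ 1.04  0.79 -0.18] wrist r 502.0
graspflip 1.3 q1 -0.04 [ 0.67  1.42 -2.57] wrist r 502.0
graspflip 1.8 q1 -0.04 [ 0.79  1.04 -2.92] wrist r 502.0
graspflip 2.2 q1 -0.04 [1.04 0.79 2.96] wrist r 502.0
place-90 1.3 q1 0.84 [-0.72  2.34  0.46] wrist r 668.0
place-90 1.8 q1 0.84 [-0.53  1.93  0.8 ] wrist r 668.0
place-90 2.2 q1 0.84 [-0.49  1.58  1.  ] wrist r 668.0
place-60 1.3 q1 0.92 [-0.82  2.04  0.09] wrist r 593.0
place-60 1.8 q1 0.92 [-0.71  1.68  0.45] wrist r 593.0
place-60 2.2 q1 0.92 [-0.73  1.38  0.71] wrist r 593.0
place-30 1.3 q1 0.95 [-0.79  1.69 -0.26] wrist r 503.0
place-30 1.8 q1 0.95 [-0.81  1.34  0.1 ] wrist r 503.0
place-30 2.2 q1 0.95 [-0.92  1.08  0.42] wrist r 503.0
place0 1.3 q1 0.87 [-0.59  1.32 -0.71] wrist r 418.0
place0 1.8 q1 0.87 [-0.75  0.92 -0.36] wrist r 418.0
place0 2.2 q1 0.87 [-1.06  0.67  0.08] wrist r 418.0
place30 1.3 q1 0.67 [-0.12  1.06 -1.41] wrist r 373.0
place30 1.8 q1 0.67 [-0.19  0.57 -1.31] wrist r 373.0
place30 2.2 q1 0.67 [-0.57  0.19 -0.91] wrist r 373.0
[445.62703212 319.97670043  10.        ]
```

```bash
python3 - <<'E'
from h import *
Rt=tool(57.6,45); g=np.array([597.2,132.6,30])
delta(g-120*Rt.as_matrix()[:,2]+[0,0,60],Rt,23)
E
```

```text
t 0.5 joints [ 0.95  0.31  1.5  -0.    1.33 -0.22]
shift(tool) [-488.9 -241.    72.7] turn [-0.68   0.572  1.642] deg 107.0 world [ 359.  -410.1  -72.7]
```

```bash
python3 -m jog '[{"tx":-49,"ty":-24},{"tx":-49,"ty":-24},{"tx":-49,"ty":-24},{"tx":-49,"ty":-24},{"tx":-49,"ty":-24}]' 60; python3 -m jog '[{"tx":-49,"ty":-24},{"tx":-49,"ty":-24},{"tx":-49,"ty":-24},{"tx":-49,"ty":-24},{"tx":-49,"ty":-24}]'; python3 -m jog '[{"ax":-0.057,"ay":0.048,"az":0.137},{"ax":-0.057,"ay":0.048,"az":0.137},{"ax":-0.057,"ay":0.048,"az":0.137},{"ax":-0.057,"ay":0.048,"az":0.137},{"ax":-0.057,"ay":0.048,"az":0.137}]'; python3 -m jog '[{"ax":-0.057,"ay":0.048,"az":0.137},{"ax":-0.057,"ay":0.048,"az":0.137},{"ax":-0.057,"ay":0.048,"az":0.137},{"ax":-0.057,"ay":0.048,"az":0.137},{"ax":-0.057,"ay":0.048,"az":0.137}]'; python3 -m jog '[{"ax":-0.057,"ay":0.048,"az":0.137},{"ax":-0.057,"ay":0.048,"az":0.137},{"tx":0},{"tx":0}]'
python3 - <<'E'
from h import *
Rt=tool(57.6,45); g=np.array([597.2,132.6,30])
delta(g-100*Rt.as_matrix()[:,2],Rt,23)
E
```

```text
t 0.5 joints [ 0.95  0.31  1.5  -0.    1.33 -0.22]
shift(tool) [-491.3 -227.1  146.8] turn [-0.68   0.572  1.642] deg 107.0 world [ 366.6 -398.2 -146.8]schema error: expected keys tx, ty, tz, ax, ay, az, jaw
schema error: expected keys tx, ty, tz, ax, ay, az, jaw
schema error: expected keys tx, ty, tz, ax, ay, az, jaw
schema error: expected keys tx, ty, tz, ax, ay, az, jaw
schema error: expected keys tx, ty, tz, ax, ay, az, jaw
```

All keys are needed in every row.

```bash
python3 -m jog '[{"tx":-49,"ty":-24,"tz":0,"ax":0,"ay":0,"az":0,"jaw":-1},{"tx":-49,"ty":-24,"tz":0,"ax":0,"ay":0,"az":0,"jaw":-1},{"tx":-49,"ty":-24,"tz":0,"ax":0,"ay":0,"az":0,"jaw":-1},{"tx":-49,"ty":-24,"tz":0,"ax":0,"ay":0,"az":0,"jaw":-1},{"tx":-49,"ty":-24,"tz":0,"ax":0,"ay":0,"az":0,"jaw":-1}]' 60; python3 -m jog '[{"tx":-49,"ty":-24,"tz":0,"ax":0,"ay":0,"az":0,"jaw":-1},{"tx":-49,"ty":-24,"tz":0,"ax":0,"ay":0,"az":0,"jaw":-1},{"tx":-49,"ty":-24,"tz":0,"ax":0,"ay":0,"az":0,"jaw":-1},{"tx":-49,"ty":-24,"tz":0,"ax":0,"ay":0,"az":0,"jaw":-1},{"tx":-49,"ty":-24,"tz":0,"ax":0,"ay":0,"az":0,"jaw":-1}]'
python3 -m jog '[{"tx":0,"ty":0,"tz":0,"ax":-0.057,"ay":0.048,"az":0.137,"jaw":-1},{"tx":0,"ty":0,"tz":0,"ax":-0.057,"ay":0.048,"az":0.137,"jaw":-1},{"tx":0,"ty":0,"tz":0,"ax":-0.057,"ay":0.048,"az":0.137,"jaw":-1},{"tx":0,"ty":0,"tz":0,"ax":-0.057,"ay":0.048,"az":0.137,"jaw":-1},{"tx":0,"ty":0,"tz":0,"ax":-0.057,"ay":0.048,"az":0.137,"jaw":-1}]'
python3 -m jog '[{"tx":0,"ty":0,"tz":0,"ax":-0.057,"ay":0.048,"az":0.137,"jaw":-1},{"tx":0,"ty":0,"tz":0,"ax":-0.057,"ay":0.048,"az":0.137,"jaw":-1},{"tx":0,"ty":0,"tz":0,"ax":-0.057,"ay":0.048,"az":0.137,"jaw":-1},{"tx":0,"ty":0,"tz":0,"ax":-0.057,"ay":0.048,"az":0.137,"jaw":-1},{"tx":0,"ty":0,"tz":0,"ax":-0.057,"ay":0.048,"az":0.137,"jaw":-1}]'
python3 -m jog '[{"tx":0,"ty":0,"tz":0,"ax":-0.057,"ay":0.048,"az":0.137,"jaw":-1},{"tx":0,"ty":0,"tz":0,"ax":-0.057,"ay":0.048,"az":0.137,"jaw":-1},{"tx":0,"ty":0,"tz":0,"ax":0,"ay":0,"az":0,"jaw":-1}]'
python3 - <<'E'
from h import *
Rt=tool(57.6,45); g=np.array([597.2,132.6,30])
delta(g-100*Rt.as_matrix()[:,2],Rt,23)
E
```

```text
time_s: 1.12
eef_pos: [382.6, 278.5, 231.5]
ee_rot: [0.0, 0.196, 0.981, 0.0]
force: [0.1, 0.9, 1.0]
grip_width: 0.998
grip_force: 0.0
time_s: 1.75
eef_pos: [562.9, 73.6, 231.4]
ee_rot: [0.0, 0.196, 0.981, 0.0]
force: [-0.4, 0.3, -0.3]
grip_width: 1.002
grip_force: 0.0
time_s: 2.38
eef_pos: [562.0, 75.1, 231.3]
ee_rot: [-0.088, 0.51, 0.84, 0.16]
force: [0.7, 0.6, 0.0]
grip_width: 1.004
grip_force: 0.0
time_s: 3.0
eef_pos: [561.9, 75.0, 231.3]
ee_rot: [-0.162, 0.746, 0.574, 0.295]
force: [-0.2, 0.4, -0.6]
grip_width: 1.003
grip_force: 0.0
time_s: 3.38
eef_pos: [561.3, 75.1, 231.1]
ee_rot: [-0.185, 0.81, 0.444, 0.337]
force: [-0.3, 0.2, 0.7]
grip_width: 0.998
grip_force: 0.0
t 3.375 joints [-0.42  0.27  1.76  0.88  1.15 -0.25]
shift(tool) [-94.7  -0.3 112.7] turn [ 0.    -0.004 -0.002] deg 0.3 world [   6.7   11.5 -146.6]
```

```bash
python3 -m jog '[{"tx":-48,"ty":0,"tz":30,"ax":0,"ay":0,"az":0,"jaw":-1},{"tx":-47,"ty":0,"tz":30,"ax":0,"ay":0,"az":0,"jaw":-1},{"tx":0,"ty":0,"tz":30,"ax":0,"ay":0,"az":0,"jaw":-1},{"tx":0,"ty":0,"tz":23,"ax":0,"ay":0,"az":0,"jaw":-1},{"tx":0,"ty":0,"tz":0,"ax":0,"ay":0,"az":0,"jaw":-1}]'
python3 - <<'E'
from h import *
Rt=tool(57.6,45); g=np.array([597.2,132.6,30])
delta(g,Rt,23)
c=capture('scene'); cv2.imwrite('pics/s2.png',c['color'][150:390,200:520,::-1].repeat(2,0).repeat(2,1))
E
```

```text
time_s: 4.0
eef_pos: [568.9, 87.4, 83.5]
ee_rot: [-0.186, 0.809, 0.445, 0.336]
force: [-0.9, 0.8, 0.3]
grip_width: 0.998
grip_force: 0.0
t 4.0 joints [-0.39  0.53  1.87  1.06  0.93 -0.57]
shift(tool) [-0.5 -0.1 98.6] turn [-0.002 -0.004  0.   ] deg 0.3 world [ 37.1  59.  -69.8]
```

View pics/s2.png

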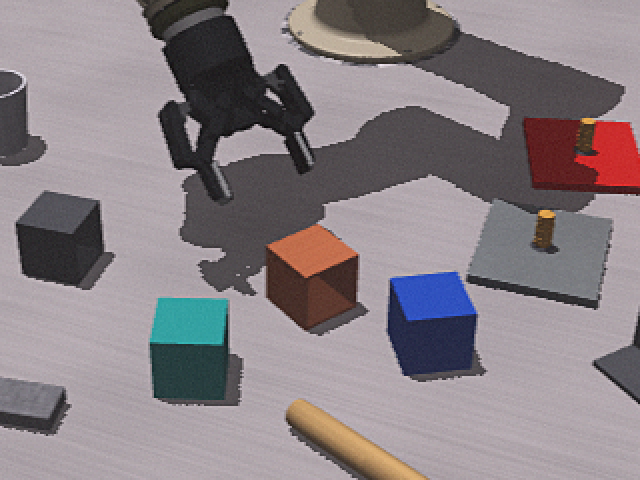

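The open gripper is tilted 45° at crop (245,150), lined up above and behind the copper cup at (312,275), with its mouth to the lower right. Advancing and closing.

```bash
python3 -m jog '[{"tx":0,"ty":0,"tz":25,"ax":0,"ay":0,"az":0,"jaw":-1},{"tx":0,"ty":0,"tz":25,"ax":0,"ay":0,"az":0,"jaw":-1},{"tx":0,"ty":0,"tz":25,"ax":0,"ay":0,"az":0,"jaw":-1},{"tx":0,"ty":0,"tz":23,"ax":0,"ay":0,"az":0,"jaw":-1},{"tx":0,"ty":0,"tz":0,"ax":0,"ay":0,"az":0,"jaw":-1}]' && python3 -m jog '[{"tx":0,"ty":0,"tz":0,"ax":0,"ay":0,"az":0,"jaw":1},{"tx":0,"ty":0,"tz":0,"ax":0,"ay":0,"az":0,"jaw":1},{"tx":0,"ty":0,"tz":0,"ax":0,"ay":0,"az":0,"jaw":1},{"tx":0,"ty":0,"tz":0,"ax":0,"ay":0,"az":0,"jaw":1},{"tx":0,"ty":0,"tz":0,"ax":0,"ay":0,"az":0,"jaw":1}]' 70
```

```text
time_s: 4.68
eef_pos: [606.3, 145.4, 15.4]
ee_rot: [-0.186, 0.809, 0.444, 0.337]
force: [-0.4, 0.5, -0.1]
grip_width: 0.999
grip_force: 0.0
time_s: 5.3
eef_pos: [606.4, 144.7, 16.7]
ee_rot: [-0.185, 0.809, 0.444, 0.338]
force: [-4.4, -1.3, 5.8]
grip_width: 0.697
grip_force: 72.3
```

```bash
cat >> h.py <<'E'
def obj():
    gr=np.load('g.npz'); return gr['c'],gr['x']
E
python3 - <<'E'
from h import *
p,r,s=cur(); a=np.radians(57.6)
np.savez('g.npz',c=r.inv().apply(np.array([601.5,139.4,30])-p),x=r.inv().apply([np.cos(a),np.sin(a),0]))
print(obj())
E
python3 -m jog '[{"tx":7,"ty":0,"tz":-7,"ax":0,"ay":0,"az":0,"jaw":1},{"tx":20,"ty":0,"tz":-20,"ax":0,"ay":0,"az":0,"jaw":1},{"tx":25,"ty":0,"tz":-25,"ax":0,"ay":0,"az":0,"jaw":1},{"tx":25,"ty":0,"tz":-25,"ax":0,"ay":0,"az":0,"jaw":1},{"tx":25,"ty":0,"tz":-25,"ax":0,"ay":0,"az":0,"jaw":1}]'
python3 -m jog '[{"tx":25,"ty":0,"tz":-25,"ax":0,"ay":0,"az":0,"jaw":1},{"tx":10,"ty":0,"tz":-10,"ax":0,"ay":0,"az":0,"jaw":1},{"tx":0,"ty":0,"tz":0,"ax":0,"ay":0,"az":0,"jaw":1}]'
python3 - <<'E'
from h import *
c,x=obj()
for ph in (-60,-45,-30):
  Rf=tool(ph,45,True); print(ph,Rf.apply(x).round(3)); delta(np.array([446,320,160])-Rf.apply(c),Rf,0)
E
```

```text
(array([  4.48128148,  -1.27565544, -14.40495816]), array([ 0.70312852, -0.00243963,  0.7110586 ]))
time_s: 5.92
eef_pos: [605.6, 144.2, 161.1]
ee_rot: [-0.185, 0.81, 0.443, 0.337]
force: [-0.0, -0.9, -3.0]
grip_width: 0.697
grip_force: 73.3
time_s: 6.3
eef_pos: [605.9, 144.2, 209.2]
ee_rot: [-0.185, 0.81, 0.444, 0.337]
force: [-0.7, 0.1, -3.6]
grip_width: 0.696
grip_force: 73.4
-60 [ 0.001 -0.006 -1.   ]
t 6.3 joints [-0.25  0.38  1.68  0.92  1.02 -0.16]
shift(tool) [   0.3 -216.9   80.2] turn [ 0.002 -1.402 -1.202] deg 105.8 world [-152.1  164.9  -56.2]
-45 [ 0.002 -0.006 -1.   ]
t 6.3 joints [-0.25  0.38  1.68  0.92  1.02 -0.16]
shift(tool) [   2.7 -216.    82.6] turn [ 0.003 -1.308 -1.482] deg 113.3 world [-149.5  167.2  -56.2]
-30 [ 0.004 -0.005 -1.   ]
t 6.3 joints [-0.25  0.38  1.68  0.92  1.02 -0.16]
shift(tool) [   5.1 -216.    85.1] turn [ 0.003 -1.191 -1.757] deg 121.6 world [-147.7  170.2  -56.2]
```

```bash
python3 -m jog '[{"tx":0,"ty":-30,"tz":0,"ax":0,"ay":0,"az":0,"jaw":1},{"tx":0,"ty":-50,"tz":0,"ax":0,"ay":0,"az":0,"jaw":1},{"tx":0,"ty":-50,"tz":0,"ax":0,"ay":0,"az":0,"jaw":1},{"tx":0,"ty":-50,"tz":0,"ax":0,"ay":0,"az":0,"jaw":1},{"tx":0,"ty":-36,"tz":0,"ax":0,"ay":0,"az":0,"jaw":1}]'
python3 -m jog '[{"tx":0,"ty":0,"tz":0,"ax":0,"ay":-0.117,"az":-0.1,"jaw":1},{"tx":0,"ty":0,"tz":0,"ax":0,"ay":-0.117,"az":-0.1,"jaw":1},{"tx":0,"ty":0,"tz":0,"ax":0,"ay":-0.117,"az":-0.1,"jaw":1},{"tx":0,"ty":0,"tz":0,"ax":0,"ay":-0.117,"az":-0.1,"jaw":1},{"tx":0,"ty":0,"tz":0,"ax":0,"ay":-0.117,"az":-0.1,"jaw":1}]'
python3 -m jog '[{"tx":0,"ty":0,"tz":0,"ax":0,"ay":-0.117,"az":-0.1,"jaw":1},{"tx":0,"ty":0,"tz":0,"ax":0,"ay":-0.117,"az":-0.1,"jaw":1},{"tx":0,"ty":0,"tz":0,"ax":0,"ay":-0.117,"az":-0.1,"jaw":1},{"tx":0,"ty":0,"tz":0,"ax":0,"ay":-0.117,"az":-0.1,"jaw":1},{"tx":0,"ty":0,"tz":0,"ax":0,"ay":-0.117,"az":-0.1,"jaw":1}]'
python3 -m jog '[{"tx":0,"ty":0,"tz":0,"ax":0,"ay":-0.117,"az":-0.1,"jaw":1},{"tx":0,"ty":0,"tz":0,"ax":0,"ay":-0.117,"az":-0.1,"jaw":1},{"tx":0,"ty":0,"tz":0,"ax":0,"ay":0,"az":0,"jaw":1}]'
python3 - <<'E'
from h import *
c,x=obj(); c[1]=0
Rf=tool(-60,45,True); delta(np.array([446,320,120])-Rf.apply(c),Rf,0)
c=capture('scene'); cv2.imwrite('pics/s3.png',c['color'][80:380,300:640,::-1].repeat(2,0).repeat(2,1)); np.savez('s3.npz',**c)
E
```

```text
time_s: 6.92
eef_pos: [421.4, 261.3, 207.5]
ee_rot: [-0.186, 0.81, 0.443, 0.336]
force: [0.9, 0.8, -2.6]
grip_width: 0.697
grip_force: 73.9
time_s: 7.55
eef_pos: [423.3, 260.4, 207.8]
ee_rot: [0.038, 0.738, 0.663, 0.124]
force: [-0.9, -0.4, -3.7]
grip_width: 0.693
grip_force: 73.9
time_s: 8.18
eef_pos: [423.3, 260.6, 207.5]
ee_rot: [0.254, 0.557, 0.784, -0.105]
force: [1.0, -1.1, -4.5]
grip_width: 0.692
grip_force: 73.9
time_s: 8.55
eef_pos: [422.7, 261.0, 206.4]
ee_rot: [0.33, 0.461, 0.801, -0.193]
force: [0.8, 0.1, -3.7]
grip_width: 0.692
grip_force: 74.0
t 8.55 joints [ 0.68  0.43  1.6  -0.8   1.35  0.43]
shift(tool) [84.3 50.1 47.5] turn [-0.004 -0.001  0.003] deg 0.3 world [ 29.9  47.4 -93.4]
```

View pics/s3.png

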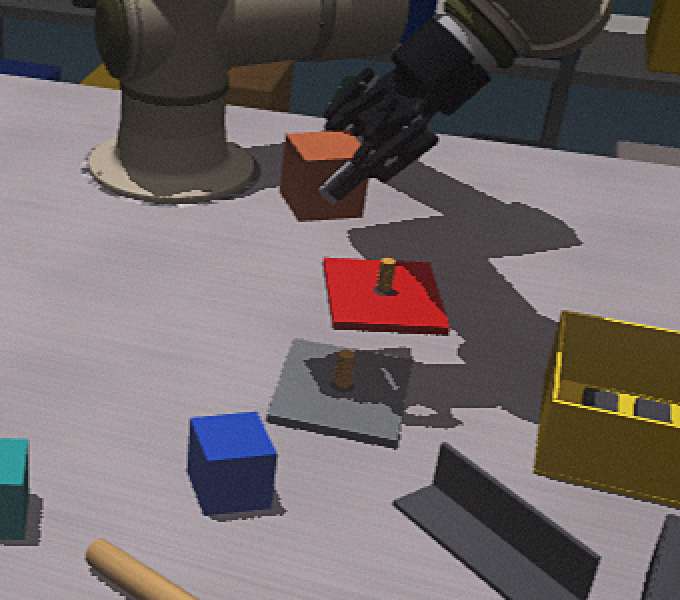

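The guard at crop (325,175) is held mouth down with its closed face up; the grey plate's stud is at (345,370). I'll check the guard's actual pose in the grip with depth.

```bash
python3 - <<'E'
from h import *
c,x=obj(); c[1]=0; p,r,s=cur(); print('pred centre',(p+r.apply(c)).round(1),r.apply(x).round(3))
for n in ('scene','top'):
    k=capture(n); P=cloud(k); hsv=cv2.cvtColor(k['color'],cv2.COLOR_RGB2HSV)
    m=(np.linalg.norm(P-(p+r.apply(c)),axis=2)<60)&(hsv[...,1]>100)&(hsv[...,0]<20)&(k['depth']>0)
    Q=P[m]; zt=np.percentile(Q[:,2],98); T=Q[Q[:,2]>zt-8]
    u,sv,vt=np.linalg.svd(T-T.mean(0)); print(n,len(T),'top z',np.median(T[:,2]),'normal',vt[2].round(3),cv2.minAreaRect(T[:,:2].astype(np.float32)),Q.min(0))
E
```

```text
pred centre [416.7 272.4 214.5] [-0.002 -0.005 -1.   ]
scene 529 top z 245.49349154522758 normal [ 0.033 -0.012  0.999] ((417.61981201171875, 275.9692687988281), (67.94530487060547, 64.67684173583984), 29.504323959350586) [378.79050939 232.8691296  185.61052282]
top 1481 top z 248.09525987581378 normal [-0.003  0.    -1.   ] ((418.6339111328125, 274.1614685058594), (62.03008270263672, 61.01344680786133), 30.16360855102539) [385.57512688 233.63904299 187.64959401]
```

```bash
python3 - <<'E'
from h import *
p,r,s=cur()
for w in ([28,45.5,0],[0,0,-95],[0,0,-10]): print(w,r.inv().apply(w).round(2))
E
```

```text
[28, 45.5, 0] [ 18.15  46.91 -18.01]
[0, 0, -95] [67.07 -0.11 67.28]
[0, 0, -10] [ 7.06 -0.01  7.08]
```

```bash
python3 -m jog '[{"tx":9,"ty":23.5,"tz":-9,"ax":0,"ay":0,"az":0,"jaw":1},{"tx":9,"ty":23.5,"tz":-9,"ax":0,"ay":0,"az":0,"jaw":1},{"tx":22,"ty":0,"tz":22,"ax":0,"ay":0,"az":0,"jaw":1},{"tx":25,"ty":0,"tz":25,"ax":0,"ay":0,"az":0,"jaw":1},{"tx":20,"ty":0,"tz":20,"ax":0,"ay":0,"az":0,"jaw":1}]'
python3 -m jog '[{"tx":0,"ty":0,"tz":0,"ax":0,"ay":0,"az":0,"jaw":1}]'
python3 - <<'E'
from h import *
c,x=obj(); c[1]=0; p,r,s=cur(); print('pred centre',(p+r.apply(c)+[1.6,2.1,1]).round(1),r.apply(x).round(3),s['joints'].round(2))
k=capture('scene'); cv2.imwrite('pics/s4.png',k['color'][150:350,400:640,::-1].repeat(3,0).repeat(3,1))
E
```

```text
time_s: 9.32
eef_pos: [452.3, 305.5, 113.5]
ee_rot: [0.331, 0.464, 0.799, -0.191]
force: [0.0, 0.3, -3.6]
grip_width: 0.694
grip_force: 74.6
time_s: 9.45
eef_pos: [451.8, 305.1, 113.3]
ee_rot: [0.331, 0.463, 0.799, -0.193]
force: [0.3, -0.5, -2.7]
grip_width: 0.695
grip_force: 74.2
pred centre [446.8 318.8 121.3] [-0.001 -0.007 -1.   ] [ 0.71  0.66  1.51 -0.81  1.28  0.55]
```

View pics/s4.png

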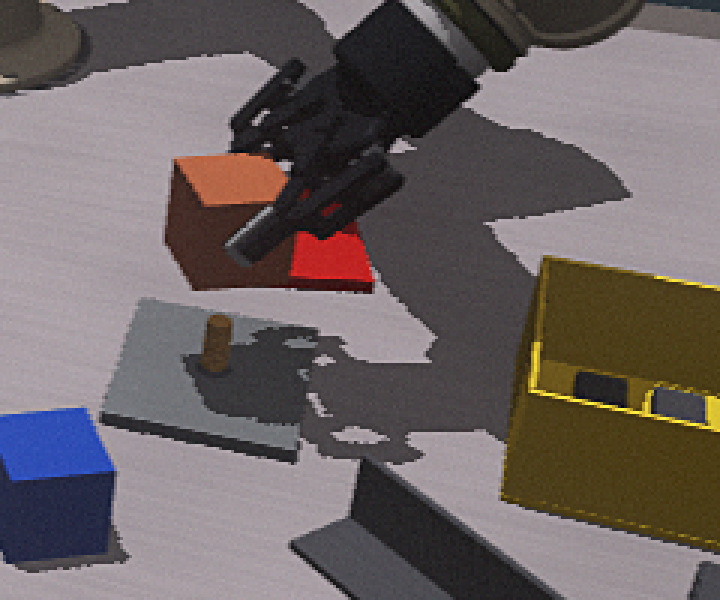

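```bash
python3 -m jog '[{"tx":10,"ty":0.5,"tz":10,"ax":0,"ay":0,"az":0,"jaw":1},{"tx":14,"ty":0.5,"tz":14,"ax":0,"ay":0,"az":0,"jaw":1},{"tx":14,"ty":0,"tz":14,"ax":0,"ay":0,"az":0,"jaw":1},{"tx":11,"ty":0,"tz":11,"ax":0,"ay":0,"az":0,"jaw":1},{"tx":4,"ty":0,"tz":4,"ax":0,"ay":0,"az":0,"jaw":1}]'
python3 -m jog '[{"tx":0,"ty":0,"tz":0,"ax":0,"ay":0,"az":0,"jaw":1}]'
python3 - <<'E'
from h import *
c,x=obj(); c[1]=0; p,r,s=cur(); print('pred centre',(p+r.apply(c)+[1.6,2.1,1]).round(1),r.apply(x).round(3))
E
```

```text
time_s: 10.12
eef_pos: [452.8, 306.3, 38.3]
ee_rot: [0.331, 0.462, 0.8, -0.192]
force: [-0.1, 0.2, -3.2]
grip_width: 0.692
grip_force: 74.3
time_s: 10.25
eef_pos: [453.1, 306.5, 39.4]
ee_rot: [0.332, 0.463, 0.799, -0.192]
force: [0.2, -0.2, -3.0]
grip_width: 0.693
grip_force: 74.3
pred centre [448.  320.2  47.4] [ 0.002 -0.007 -1.   ]
```

```bash
python3 -m jog '[{"tx":1.5,"ty":0,"tz":1.5,"ax":0,"ay":0,"az":0,"jaw":1},{"tx":1.5,"ty":0,"tz":1.5,"ax":0,"ay":0,"az":0,"jaw":1},{"tx":0.7,"ty":0,"tz":0.7,"ax":0,"ay":0,"az":0,"jaw":1},{"tx":0,"ty":0,"tz":0,"ax":0,"ay":0,"az":0,"jaw":1}]'
python3 -m jog '[{"tx":0.7,"ty":0,"tz":0.7,"ax":0,"ay":0,"az":0,"jaw":1},{"tx":0,"ty":0,"tz":0,"ax":0,"ay":0,"az":0,"jaw":1}]'
```

```text
time_s: 10.75
eef_pos: [453.0, 306.5, 34.4]
ee_rot: [0.332, 0.463, 0.799, -0.192]
force: [-0.4, 0.0, -3.9]
grip_width: 0.694
grip_force: 74.3
time_s: 11.0
eef_pos: [453.1, 306.5, 33.4]
ee_rot: [0.332, 0.463, 0.799, -0.192]
force: [0.0, -0.1, -3.5]
grip_width: 0.692
grip_force: 74.3
```

```bash
python3 -m jog '[{"tx":0.7,"ty":0,"tz":0.7,"ax":0,"ay":0,"az":0,"jaw":1},{"tx":0,"ty":0,"tz":0,"ax":0,"ay":0,"az":0,"jaw":1}]'
python3 -m jog '[{"tx":0.7,"ty":0,"tz":0.7,"ax":0,"ay":0,"az":0,"jaw":1},{"tx":0,"ty":0,"tz":0,"ax":0,"ay":0,"az":0,"jaw":1}]'
```

```text
time_s: 11.25
eef_pos: [453.0, 306.5, 32.3]
ee_rot: [0.332, 0.463, 0.799, -0.192]
force: [-1.2, 0.2, -3.8]
grip_width: 0.69
grip_force: 74.3
time_s: 11.5
eef_pos: [453.0, 306.5, 31.3]
ee_rot: [0.332, 0.463, 0.799, -0.192]
force: [0.6, -0.0, -3.6]
grip_width: 0.691
grip_force: 74.3
```

```bash
python3 -m jog '[{"tx":0.7,"ty":0,"tz":0.7,"ax":0,"ay":0,"az":0,"jaw":1},{"tx":0,"ty":0,"tz":0,"ax":0,"ay":0,"az":0,"jaw":1}]'
python3 -m jog '[{"tx":0.7,"ty":0,"tz":0.7,"ax":0,"ay":0,"az":0,"jaw":1},{"tx":0,"ty":0,"tz":0,"ax":0,"ay":0,"az":0,"jaw":1}]'
```

```text
time_s: 11.75
eef_pos: [453.1, 306.5, 30.9]
ee_rot: [0.332, 0.463, 0.799, -0.192]
force: [-1.2, -0.2, 1.7]
grip_width: 0.694
grip_force: 75.0
time_s: 12.0
eef_pos: [453.2, 306.5, 30.9]
ee_rot: [0.333, 0.463, 0.799, -0.192]
force: [-5.4, -1.0, 11.0]
grip_width: 0.695
grip_force: 75.8
```

Rim has made contact. Releasing and backing off along the tool axis.

```bash
python3 -m jog '[{"tx":-0.5,"ty":0,"tz":-0.5,"ax":0,"ay":0,"az":0,"jaw":1},{"tx":0,"ty":0,"tz":0,"ax":0,"ay":0,"az":0,"jaw":-1},{"tx":0,"ty":0,"tz":0,"ax":0,"ay":0,"az":0,"jaw":-1},{"tx":0,"ty":0,"tz":0,"ax":0,"ay":0,"az":0,"jaw":-1},{"tx":0,"ty":0,"tz":0,"ax":0,"ay":0,"az":0,"jaw":-1}]' 20
python3 -m jog '[{"tx":0,"ty":0,"tz":-15,"ax":0,"ay":0,"az":0,"jaw":-1},{"tx":0,"ty":0,"tz":-30,"ax":0,"ay":0,"az":0,"jaw":-1},{"tx":0,"ty":0,"tz":-40,"ax":0,"ay":0,"az":0,"jaw":-1},{"tx":0,"ty":0,"tz":-40,"ax":0,"ay":0,"az":0,"jaw":-1},{"tx":0,"ty":0,"tz":0,"ax":0,"ay":0,"az":0,"jaw":-1}]'
python3 - <<'E'
from h import *
for n in ('scene','top'):
    k=capture(n); P=cloud(k); hsv=cv2.cvtColor(k['color'],cv2.COLOR_RGB2HSV)
    m=(np.linalg.norm(P-[446,320,40],axis=2)<60)&(hsv[...,1]>100)&(hsv[...,0]<20)&(P[...,2]>64)
    T=P[m]; u,sv,vt=np.linalg.svd(T-T.mean(0)); print(n,len(T),np.median(T[:,2]),vt[2].round(3),cv2.minAreaRect(T[:,:2].astype(np.float32)))
    if n=='scene': cv2.imwrite('pics/s5.png',k['color'][...,::-1])
print(sense()['force'],sense()['time_s'])
E
```

```text
time_s: 12.62
eef_pos: [453.1, 306.5, 30.1]
ee_rot: [0.332, 0.463, 0.799, -0.192]
force: [0.3, -0.3, 0.9]
grip_width: 1.0
grip_force: 0.0
time_s: 13.25
eef_pos: [408.4, 385.7, 120.9]
ee_rot: [0.332, 0.463, 0.8, -0.189]
force: [-0.4, -0.4, -0.6]
grip_width: 1.002
grip_force: 0.0
scene 610 68.68458192414818 [-0.01  -0.003 -1.   ] ((447.31488037109375, 320.19305419921875), (65.44180297851562, 62.13752746582031), 28.763845443725586)
top 1063 70.53651204043922 [ 0.008  0.007 -1.   ] ((448.6204833984375, 320.849609375), (60.30465316772461, 60.85478210449219), 29.93182945251465)
[-0.49674694 -1.06934441 -0.21141356] 13.35
```

View pics/s5.png

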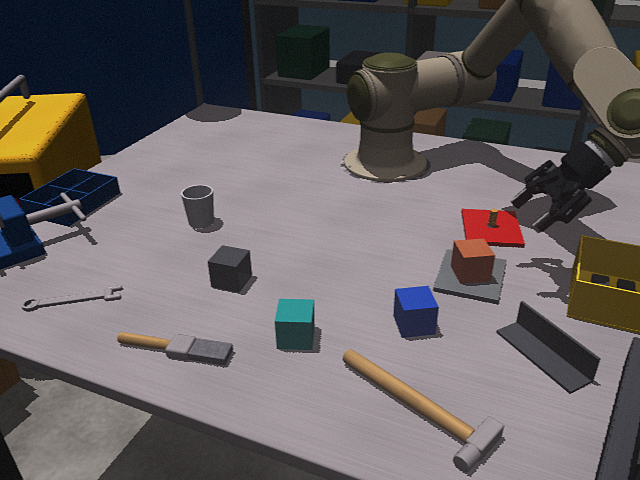

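The guard at (473,262) sits flat on the grey plate, centred within 3 mm with its top at 70 mm. The gripper is clear at (570,185), and the tin (199,207) and offcut (230,269) are unmoved.

```bash
python3 -c "from rig import *; print(finish_job())"
```

```text
the job is handed in; nothing more can be done
None
```

The copper guard stands mouth down over the brass stud on the grey plate, released and flat with its centre within 3 mm of the stud's axis; the offcut and tin did not move, and the job is handed in (no verdict was returned).

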